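# Open the sample box's combination lock and hand it over

## Robot

A 6-joint arm with a two-finger parallel gripper is mounted at the origin on the work surface. World frame = base frame: x ahead of the robot, y to its left, z up, the work surface at z = 0. Lengths are in m, angles in rad, forces in N, time in s.
With the tool pointing down it reaches from about 0.35 to 0.8 m from the base axis. Payload 7.3 kg.
Tool frame: the origin (TCP) lies between the finger pads; the fingertips stand 11 mm ahead of it and the grasp point (between the pads) lies 8 mm behind it (nose_length is the distance from the TCP to the fingertips, in m); z points along the fingers, y is the line along which they close (so a half turn about z gives the same grasp; the last joint's range is limited). The gripper opens to 85 mm and grips with 20 to 120 N. Pads are 22 mm wide; open, the fingers measure 114 mm over their backs; the gripper's body (76 mm by 85 mm) begins 54 mm behind the grasp point. The pads swing forward as they close: fully open they stand 13 mm farther back than shut.
Start: joints at [-0.146, 0.342, 1.524, -0, 1.275, -0.146], TCP at [0.525, 0, 0.242] pointing down, gripper open.
Joint ranges: [-2.53, 2.53], [-0.77, 2.02], [0.04, 2.7], [-1, 4.14], [0.28, 2.66], [-3.11, 3.11]. Speed limits (rad/s): [2.57, 2.57, 3.14, 3.14, 3.14, 3.14].

## Interface

Orientations are given as a unit quaternion [w, x, y, z].
In Python, from station import state, capture, camera_model, hand_in, nose_length gives the robot as it stands.
- The arm moves only by the tool jog_arm, never from a script. Its argument "motion" is a list of rows, each a list of 5 numbers: the finger opening in mm, from 0 to 85.4, then the shift along the world's x, y, z in mm, then the turn about the world's z in degrees. In form: [[claw, x, y, z, spin], ...]. A call has 1 to 10 rows; each row is the pose to reach, as a shift and turn from the pose commanded when the call began; what a row does not reach only later rows make up. A row lasts 1/10 s, in which the tool goes at most 50 mm and 8.59 degrees, less where a joint would pass 70% of its speed; a pose out of reach is approached as far as the arm can. A call with a gripper value outside its range is refused whole. The fingers move at their own pace and stop on an object; the grip force is fixed at half the most. Time passes only in rows, so rows that repeat a pose let the fingers close. It gives the time, the measured TCP pose, the force, the opening and the grip force at its end, in the units of the state.
- state(): the state, without advancing time (a new reading comes with each control period).
- capture(name): name is "scene" or "side" or "wrist"; returns (picture, depth): 400x640x3 uint8, blue, green, red; 400x640 float32, m along the optical axis (not along the pixel's ray), 0 where there is no reading.
- camera_model(name): a dict with "fx", "fy", "cx", "cy" (pixels), "dist" ([k1, k2, p1, p2, k3] as OpenCV has them; the pictures are not rectified), "rvec" (rotation vector, rad) and "tvec" (3), from world to camera coordinates, as OpenCV has them. Camera axes: x right, y down, z forward; pixel columns grow to the right and rows downward; lengths in m; the calibration is good to about 2 mm. A picture is of the moment at which its call begins: read the wrist's pose just before it. camera_model takes no time and is no camera call; for the wrist camera it gives the pose at the moment of the call.
- hand_in(): hands the job in; it is judged then, once.
The state is a dict: "time_s": time; "joint_pos": joint angles; "joint_vel": joint speeds; "tau": joint torques, N m; "tool_pos": TCP position; "ee_rot": TCP orientation; "contact_force": force on the tool from outside, world axes, zero at the start; "torque": the same for the moment, N m; "opening": opening from 0.0 (shut) to 1.0 (fully open); "gripper_force": force on a finger pad.
Only numpy, scipy, OpenCV 4.12 (cv2) and the standard library are available. Lean on these libraries where they do the work, as an engineer would, in place of code of your own. Each camera call takes 0.05 s, during which the arm holds its last target. There are 200 camera calls.

## Task

Unlock the brass combination lock that lies in the hasp on top of the grey sample box: turn its dial until the pointer clicks into the notch facing the shackle, then pull the shackle fully out by its tab. Lift the opened lock straight off the hasp and finish while holding it, still and level, over the middle of the empty white tray, 10 to 20 cm above it. Do not put it down, and leave the other things on the bench where they are.

Things in the scene. Friction and masses are not known exactly. Their poses are not given: they have to be found in the camera images.
- lock_center (a point): Brass combination lock (loose, about 0.45 kg), face up on the grey box; body 60 (x) x 58 (y) x 30 mm (z), this point is the body's centre, 15 mm above the box top. z up; -x points from the body to the shackle, roughly towards the robot. The body stands in an 8 mm high fence with 1.5 mm play all round. It cannot be lifted before the shackle is out; then it lifts straight up.
- dial_grip (a point): Grip point of the black dial, on its upright axis through the lock's middle, 40.5 mm above lock_center. Thin disc (48 mm diameter, top 18 mm above lock_center) with an upright bar to grip, 40 long, 13 thick, 30 mm tall, its top 7.5 mm above this point. The bar lies along this point's x; its -x end is the pointer (white line). Turns with the dial. The lock may be lifted by it.
- dial (a joint): Angle of the dial, rad, positive counter-clockwise from above. 0: pointer faces the shackle, the only place where the lock opens (within about 0.1). Click notches lie 0.4 apart (0, 0.4, 0.8, 1.2); a click takes about 0.05 N m and the dial falls into the nearest notch when let go. Starts at a notch on the positive side, so turn it clockwise; stops at -0.45 and 1.65.
- tab_grip (a point): Grip point of the steel pull tab on the shackle's bow, 81 mm from lock_center along the lock's -x when closed. The tab is an upright plate 26 mm long (along the lock's x), 12 mm thick (lock's y) and 34 mm tall; this point is its middle in plan, 9 mm below its top and 33 mm above the box top. Moves with the shackle.
- shackle (a joint): How far the shackle is pulled out of the lock, m: 0 closed, 0.022 fully out (stop). It slides straight along the lock's -x against about 2.5 N of friction and stays where it is left; blocked at about 2 mm unless the dial stands at 0.
- hook_tip (a point): Tip of the hasp's fixed steel hook, which stands between lock and shackle and reaches over the middle of the shackle's bow; 14 mm wide, this point on its top, 31 mm above the box top and 62 mm from lock_center along the lock's -x. It holds the lock down until the shackle is out.
- box: Grey painted metal sample box, bolted down, 266 x 186 x 60 mm high; origin at the centre of its underside. The lock lies 30 mm along its +x from its middle; the shackle points along its -x.
- tray_in (a point): Empty open white tray, fixed to the bench, 130 x 130 mm, 18 mm high; this point is the middle of its floor, 4 mm above the bench. To the left or to the right of the box.
- rack: Bystander, fixed: white test tube rack with capped tubes, 130 x 100 mm, 110 mm high; origin under its centre. Stands on the side of the box where the tray is not.
- vial: Bystander: small amber vial, 26 mm diameter, 45 mm high, on top of the box in a far corner; origin under its centre.
- flask: Bystander: conical glass flask, 80 mm diameter, 125 mm high; origin under its centre.
- bottle: Bystander: amber reagent bottle, 68 mm diameter, 150 mm high; origin under its centre.
- beaker: Bystander: glass beaker, 68 mm diameter, 90 mm high; origin under its centre.
- dishes: Bystander: stack of three covered dishes, 88 mm diameter, 44 mm high; origin under its centre.
- pen: Bystander: marker pen lying on the bench, 125 mm long, 15 mm thick; origin under its middle.
- tipbox: Bystander: blue box with clear lid, 122 x 82 x 57 mm; origin under its centre.
Mind the look-alikes: they are no part of the job. Of the things shaped like the part that bears tray_in, the white one is meant. Leave any red look-alike of the part that bears lock_center alone.

How it is judged:
By the outcome, as a careful person would: the job done as asked, in the order asked, and still so for the second after the job is handed in, while the arm keeps its last pose, push and grip.
It also fails if it takes over 67 s, if anything falls off the work surface, if the arm or the gripper's body presses on something with over 40 N, if the wrist force passes 120 N, or if a joint passes its speed limit or range.

## Working session

There is one attempt and no reset: what is moved stays moved. The work goes in short steps, Python scripts to look and compute and a tool call to move; the robot and the scene stay as the last step left them, time stands still between calls to the robot, and variables do not carry over. Pictures are saved under pics/ and viewed, at most 10 in all, crops included, and the job is handed in when it is done.

Besides the shell and the picture viewer there is one more tool, called by a JSON object that holds its "name" and its "arguments", one argument or row to a line. jog_arm: Moves the arm, as the interface text tells. Its arguments: {"type":"object","properties":{"motion":{"type":"array","items":{"type":"array","items":{"type":"number"}}}},"required":["motion"]}

```bash
mkdir -p pics
cat > h.py <<'E'
import numpy as np, cv2
from station import *
def px2w(name,u,v,d=None,z=None,m=None):
    m=m or camera_model(name)
    K=np.array([[m['fx'],0,m['cx']],[0,m['fy'],m['cy']],[0,0,1]]);D=np.array(m['dist'])
    R,_=cv2.Rodrigues(np.array(m['rvec'],float));t=np.array(m['tvec'],float).ravel()
    p=cv2.undistortPoints(np.array([[[u,v]]],float),K,D).ravel()
    r=np.array([p[0],p[1],1.]); c=-R.T@t; w=R.T@r
    s=d if d is not None else (z-c[2])/w[2]
    return c+s*w
E
python3 - <<'E'
from h import *
print(state()['tool_pos'],state()['ee_rot'])
for n in ['scene','side']:
    m=camera_model(n);print(m)
    i,d=capture(n);cv2.imwrite(f'pics/{n}.png',i);np.save(f'{n}.npy',d)
E
```

```text
[5.24601774e-01 7.25926966e-05 2.41615080e-01] [-6.31948729e-04  7.07117501e-01  7.07095625e-01 -4.66641486e-04]
{'fx': 434.58839383764354, 'fy': 434.58839383764354, 'cx': 314.46585956854864, 'cy': 200.2324893670914, 'dist': array([-0.0545867,  0.       ,  0.       ,  0.       ,  0.       ]), 'rvec': array([ 1.92947458,  1.07286272, -0.61082856]), 'tvec': array([-0.28808661, -0.14992092,  1.63715018])}
{'fx': 401.8258210798667, 'fy': 401.8258210798667, 'cx': 312.0742117697823, 'cy': 202.1199409974186, 'dist': array([-0.04105167,  0.        ,  0.        ,  0.        ,  0.        ]), 'rvec': array([ 0.88603943, -2.33904401,  1.25175724]), 'tvec': array([0.40600588, 0.285912  , 1.08083383])}
```

View pics/scene.png

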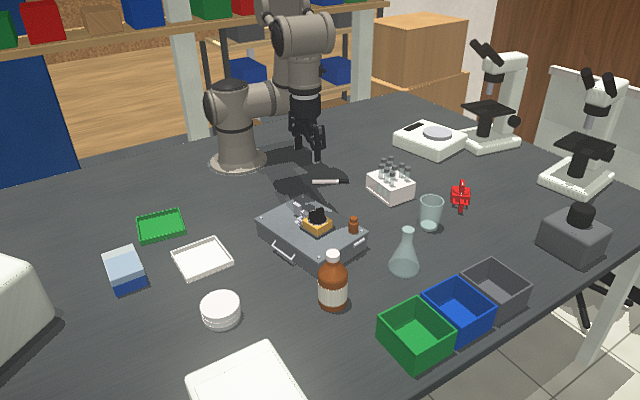

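View pics/side.png

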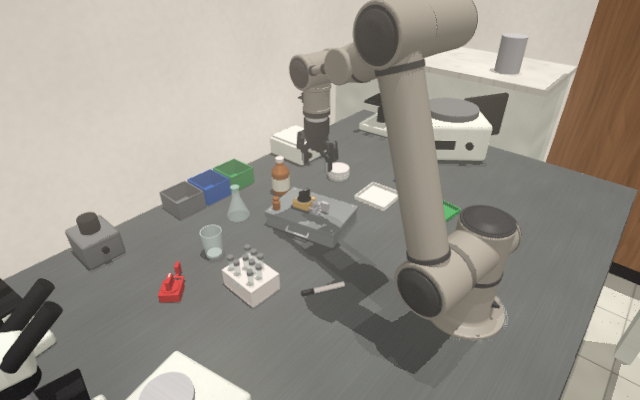

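The brass lock is on the grey box at scene (317,222); the red look-alike is at (460,195). The tray candidates are white at (202,258) and green at (160,225), so I take the white one. The large white thing at (245,375) is not tray-shaped like these.

Run:
```python
from h import *
d=np.load('scene.npy')
for n,u,v,z in [('lockdial',318,213,.11),('tray',202,258,.004),('trayL',171,258,.018),('trayR',234,258,.018),('trayT',214,237,.018),('trayB',188,280,.018),('boxR',368,235,.06),('boxL',256,222,.06),('boxF',308,263,.06),('boxT',305,197,.06),('vial',353,222,.1),('bottletop',333,256,.15),('rack',390,180,.1)]:
    print(n,px2w('scene',u,v,z=z).round(3),px2w('scene',u,v,d=d[v,u]).round(3))
s=cv2.imread('pics/scene.png')
i,dd=capture('wrist');np.save('w0.npy',dd)
o=np.vstack([cv2.resize(s[170:290,130:490],(800,267),interpolation=cv2.INTER_CUBIC),cv2.resize(i,(528,330)) if 0 else cv2.copyMakeBorder(cv2.resize(i,(528,330)),0,0,0,272,0)])
cv2.imwrite('pics/a.png',o)
```

```text
lockdial [ 0.599 -0.013  0.11 ] [ 0.602 -0.014  0.112]
tray [ 0.479 -0.305  0.004] [ 0.481 -0.306  0.005]
trayL [ 0.452 -0.379  0.018] [ 0.429 -0.376  0.   ]
trayR [ 0.542 -0.237  0.018] [ 0.518 -0.23  -0.003]
trayT [ 0.427 -0.25   0.018] [ 0.423 -0.249  0.015]
trayB [ 0.559 -0.366  0.018] [ 0.552 -0.365  0.012]
boxR [0.695 0.081 0.06 ] [0.684 0.09  0.05 ]
boxL [ 0.481 -0.141  0.06 ] [ 0.47  -0.137  0.052]
boxF [ 0.705 -0.107  0.06 ] [ 0.675 -0.09   0.03 ]
boxT [0.444 0.036 0.06 ] [0.443 0.037 0.059]
vial [0.671 0.049 0.1  ] [0.665 0.053 0.095]
bottletop [ 0.805 -0.101  0.15 ] [ 0.804 -0.1    0.149]
rack [0.555 0.266 0.1  ] [0.534 0.286 0.083]
```

View pics/a.png

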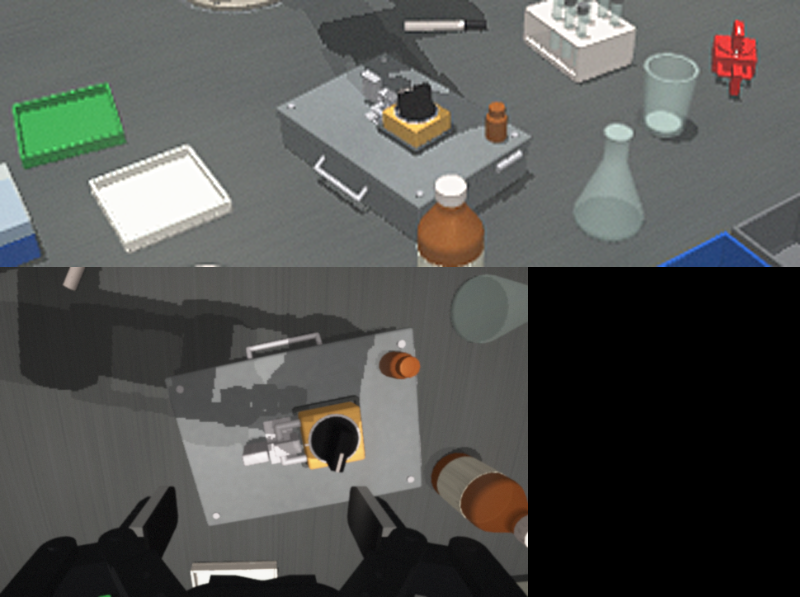

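The crop confirms the brass lock on the box, with its tab on the robot side and the pointer turned towards -y. The white tray is beside it and the green one further off. Next I measure from the wrist depth.

```bash
cat >> h.py <<'E'
def cloud(name,d,m=None):
    m=m or camera_model(name)
    K=np.array([[m['fx'],0,m['cx']],[0,m['fy'],m['cy']],[0,0,1]]);D=np.array(m['dist'])
    R,_=cv2.Rodrigues(np.array(m['rvec'],float));t=np.array(m['tvec'],float).ravel()
    v,u=np.mgrid[:400,:640]
    p=cv2.undistortPoints(np.stack([u,v],-1).reshape(-1,1,2).astype(float),K,D).reshape(-1,2)
    P=(np.c_[p,np.ones(len(p))]*d.reshape(-1,1)-t)@R
    P[d.ravel()<=0]=np.nan
    return P.reshape(400,640,3)
def rect(P,z0,z1,box=None):
    M=(P[...,2]>z0)&(P[...,2]<z1)
    if box: M&=(P[...,0]>box[0])&(P[...,0]<box[1])&(P[...,1]>box[2])&(P[...,1]<box[3])
    q=P[M]
    if len(q)<5: return None
    return len(q),q[:,2].mean().round(4),q[:,:2].mean(0).round(4),cv2.minAreaRect((q[:,:2]*1000).astype(np.float32))
E
python3 - <<'E'
from h import *
P=cloud('wrist',np.load('w0.npy'))
print('box',rect(P,.054,.064,(.4,.75,-.2,.15)))
b=(.55,.66,-.07,.05)
print('body',rect(P,.085,.097,b)); print('bar',rect(P,.112,.13,b)); 
b=(.47,.56,-.08,.05)
print('tab',rect(P,.094,.106,b))
print(rect(P,.084,.094,b))
m=camera_model('wrist');R,_=cv2.Rodrigues(m['rvec']);print('cam',-R.T@m['tvec'])
T=cloud('scene',np.load('scene.npy'))
print('tray',rect(T,.009,.022,(.38,.6,-.42,-.2)))
print('boxscene',rect(T,.054,.064,(.4,.75,-.2,.15)))
print('rack',rect(T,.07,.13,(.4,.7,.15,.4)))
print('bottle',rect(T,.07,.17,(.7,.9,-.2,0)))
E
```

```text
box (44892, np.float64(0.0607), array([ 0.5629, -0.0123]), ((569.008544921875, -21.38719940185547), (266.1700744628906, 186.92098999023438), 11.603994369506836))
body (3801, np.float64(0.0917), array([ 0.5921, -0.0103]), ((612.481201171875, -7.281402587890625), (133.31472778320312, 68.44352722167969), 26.60622215270996))
bar (1087, np.float64(0.1221), array([ 0.5968, -0.0151]), ((597.8546752929688, -17.075044631958008), (39.9999885559082, 13.658224105834961), 79.93244934082031))
tab (515, np.float64(0.1017), array([ 0.5188, -0.0302]), ((518.670166015625, -31.236970901489258), (25.895116806030273, 12.205867767333984), 11.86257266998291))
(617, np.float64(0.0907), array([ 0.5427, -0.0246]), ((533.9644775390625, -28.59016990661621), (56.01140594482422, 14.373234748840332), 11.990068435668945))
cam [0.52617568 0.07445586 0.37401192]
tray (464, np.float64(0.015), array([ 0.4903, -0.3099]), ((483.4131164550781, -307.98748779296875), (137.3357391357422, 129.1208953857422), 2.614776849746704))
boxscene (3055, np.float64(0.0589), array([ 0.5826, -0.0341]), ((569.7218017578125, -22.35760498046875), (270.7317810058594, 188.45053100585938), 12.17137622833252))
rack (642, np.float64(0.0916), array([0.5485, 0.3172]), ((572.235107421875, 318.7606506347656), (82.28642272949219, 259.5114440917969), 87.1288833618164))
bottle (903, np.float64(0.1079), array([ 0.8089, -0.1048]), ((803.5330810546875, -101.52035522460938), (65.9469223022461, 52.324222564697266), 53.053627014160156))
```

Measurements:
- Box yaw is 11.7°.
- The lock is at about (598,-15.5) mm.
- The bar yaw is 80°, so the dial stands at about 1.2.
- The tab is at (518.7,-31).

I move above the dial with the finger axis at -10°.

{"name": "jog_arm", "arguments": {
  "motion": [
    [45,20,-4,-10,-3],
    [45,45,-9,-30,-6],
    [45,65,-14,-50,-9],
    [45,73,-16,-60,-10],
    [45,73,-16,-60,-10],
    [45,73,-16,-60,-10],
    [45,73,-16,-60,-10],
    [45,73,-16,-60,-10]
  ]
}}

```text
time_s: 0.95
tool_pos: [0.5979, -0.0158, 0.1836]
ee_rot: [0.001, 0.766, 0.643, 0.001]
contact_force: [-0.2, -0.5, 0.2]
opening: 0.532
gripper_force: 0.0
```

Run:
```python
from h import *
s=state();print(s['tool_pos'],s['ee_rot'],s['opening'],nose_length() if callable(nose_length) else nose_length)
i,d=capture('wrist');P=cloud('wrist',d);cv2.imwrite('pics/w1.png',i)
b=(.55,.66,-.07,.05)
print('bar',rect(P,.112,.13,b)); print('body',rect(P,.086,.0918,b))
print('tab',rect(P,.094,.106,(.47,.55,-.08,.05)))
print('box',rect(P,.054,.064,(.4,.75,-.2,.15)))
```

```text
[ 0.59790165 -0.0158096   0.18363589] [6.97741592e-04 7.65858938e-01 6.43007934e-01 6.29537132e-04] 0.5320039965981771 0.011
bar (1513, np.float64(0.1229), array([ 0.598 , -0.0151]), ((597.442626953125, -17.203706741333008), (40.661434173583984, 12.802450180053711), 80.0946273803711))
body (3451, np.float64(0.0903), array([ 0.5961, -0.0097]), ((612.2706909179688, -7.976016998291016), (133.13302612304688, 69.09762573242188), 27.061908721923828))
tab (787, np.float64(0.1012), array([ 0.5205, -0.0299]), ((519.1543579101562, -31.399066925048828), (26.836572647094727, 12.77271842956543), 12.62652587890625))
box (59524, np.float64(0.0604), array([ 0.5776, -0.0008]), ((569.5184326171875, -21.052284240722656), (266.61029052734375, 186.3214569091797), 11.588568687438965))
```

View pics/w1.png

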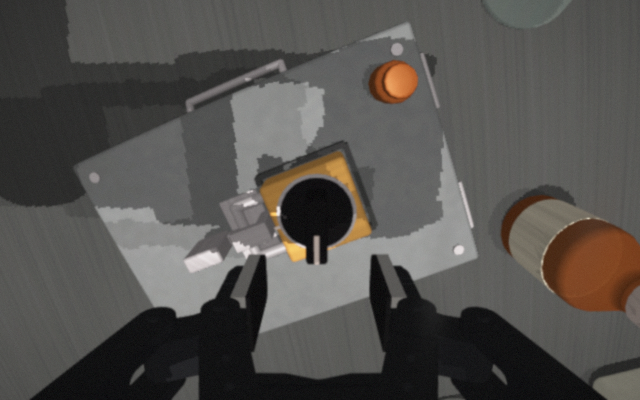

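The pointer's white line (317,245) sits at the -y end of the bar, and the bar is centred between the pads (about x=320). I descend and grip.

{"name": "jog_arm", "arguments": {
  "motion": [
    [40,0,-0.5,-25,0],
    [40,0,-0.5,-50,0],
    [40,0,-0.5,-65,0],
    [40,0,-0.5,-75,0],
    [40,0,-0.5,-75,0],
    [40,0,-0.5,-75,0],
    [40,0,-0.5,-75,0]
  ]
}}

```text
time_s: 1.7
tool_pos: [0.5987, -0.0166, 0.1085]
ee_rot: [0.001, 0.766, 0.643, 0.001]
contact_force: [0.3, -0.6, 0.2]
opening: 0.47
gripper_force: 0.0
```

{"name": "jog_arm", "arguments": {
  "motion": [
    [10,0,0,0,0],
    [10,0,0,0,0],
    [10,0,0,0,0],
    [10,0,0,0,0],
    [10,0,0,0,0],
    [10,0,0,0,0],
    [10,0,0,0,0],
    [10,0,0,0,0]
  ]
}}

```text
time_s: 2.5
tool_pos: [0.5982, -0.0165, 0.1081]
ee_rot: [0.0, 0.766, 0.643, 0.0]
contact_force: [-1.3, 0.7, 5.9]
opening: 0.14
gripper_force: 59.2
```

{"name": "jog_arm", "arguments": {
  "motion": [
    [10,0,0,0,-5],
    [10,0,0,0,-11],
    [10,0,0,0,-17],
    [10,0,0,0,-23],
    [10,0,0,0,-29],
    [10,0,0,0,-35],
    [10,0,0,0,-35],
    [10,0,0,0,-35]
  ]
}}

```text
time_s: 3.3
tool_pos: [0.598, -0.0164, 0.1081]
ee_rot: [0.0, 0.924, 0.383, 0.0]
contact_force: [-3.3, 0.6, 6.0]
opening: 0.14
gripper_force: 59.4
```

{"name": "jog_arm", "arguments": {
  "motion": [
    [10,0,0,0,-5],
    [10,0,0,0,-11],
    [10,0,0,0,-17],
    [10,0,0,0,-23],
    [10,0,0,0,-29],
    [10,0,0,0,-34],
    [10,0,0,0,-34],
    [10,0,0,0,-34]
  ]
}}

```text
time_s: 4.1
tool_pos: [0.5978, -0.0162, 0.1081]
ee_rot: [-0.0, 0.995, 0.096, 0.0]
contact_force: [-3.5, 0.9, 6.5]
opening: 0.143
gripper_force: 59.4
```

Turned 69°. I release, rise, and check.

{"name": "jog_arm", "arguments": {
  "motion": [
    [40,0,0,0,0],
    [40,0,0,0,0],
    [40,0,0,0,0],
    [40,0,0,0,0],
    [40,0,0,20,0],
    [40,0,0,45,0],
    [40,-20,-4,70,0],
    [40,-50,-10,75,0],
    [40,-79,-15,75,0],
    [40,-79,-15,75,0]
  ]
}}

```text
time_s: 5.1
tool_pos: [0.5161, -0.0316, 0.1825]
ee_rot: [-0.0, 0.995, 0.096, -0.001]
contact_force: [-0.5, -0.2, 0.4]
opening: 0.468
gripper_force: 0.0
```

Run:
```python
from h import *
s=state();print(s['tool_pos'],s['ee_rot'],s['opening'])
i,d=capture('wrist');P=cloud('wrist',d);cv2.imwrite('pics/w2.png',i)
b=(.55,.66,-.07,.05)
print('bar',rect(P,.112,.13,b))
print('tab',rect(P,.094,.106,(.47,.55,-.08,.05)))
print('box',rect(P,.054,.064,(.4,.75,-.2,.15)))
```

```text
[ 0.5160784  -0.03163015  0.18254493] [-1.15267933e-04  9.95428353e-01  9.55053472e-02 -1.05352762e-03] 0.4679200851544273
bar (1941, np.float64(0.1238), array([ 0.6005, -0.016 ]), ((600.0576782226562, -16.206335067749023), (39.07077407836914, 12.377974510192871), 10.536118507385254))
tab (794, np.float64(0.1022), array([ 0.524 , -0.0299]), ((529.3564453125, -29.060096740722656), (40.024810791015625, 11.944419860839844), 10.575418472290039))
box (57587, np.float64(0.0609), array([ 0.5562, -0.0246]), ((548.17041015625, -26.183143615722656), (217.46578979492188, 186.5096435546875), 11.59375))
```

View pics/w2.png

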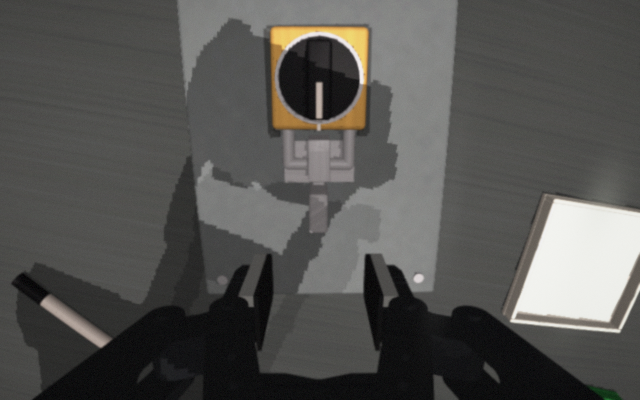

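The white line (319,100) now faces the shackle, so the dial is at 0. The tab at (318,213) is centred between the pads (about 319). I descend on it and grip.

{"name": "jog_arm", "arguments": {
  "motion": [
    [40,0,0,-25,0],
    [40,0,0,-50,0],
    [40,0,0,-75,0],
    [40,0,0,-90,0],
    [40,0,0,-96,0],
    [40,0,0,-96,0],
    [40,0,0,-96,0],
    [40,0,0,-96,0]
  ]
}}

```text
time_s: 5.95
tool_pos: [0.5198, -0.0316, 0.0872]
ee_rot: [0.0, 0.995, 0.096, 0.001]
contact_force: [0.0, 0.1, 0.2]
opening: 0.465
gripper_force: 0.0
```

{"name": "jog_arm", "arguments": {
  "motion": [
    [9,0,0,0,0],
    [9,0,0,0,0],
    [9,0,0,0,0],
    [9,0,0,0,0],
    [9,0,0,0,0],
    [9,0,0,0,0],
    [9,0,0,0,0],
    [9,0,0,0,0]
  ]
}}

```text
time_s: 6.75
tool_pos: [0.5192, -0.0316, 0.0868]
ee_rot: [0.0, 0.995, 0.096, 0.0]
contact_force: [-1.4, -0.2, 5.6]
opening: 0.127
gripper_force: 59.6
```

{"name": "jog_arm", "arguments": {
  "motion": [
    [9,-3,-0.6,0,0],
    [9,-6,-1.2,0,0],
    [9,-9,-1.8,0,0],
    [9,-12,-2.5,0,0],
    [9,-15,-3.1,0,0],
    [9,-18,-3.7,0,0],
    [9,-20,-4.1,0,0],
    [9,-22.5,-4.6,0,0],
    [9,-22.5,-4.6,0,0],
    [9,-22.5,-4.6,0,0]
  ]
}}

```text
time_s: 7.75
tool_pos: [0.4965, -0.0362, 0.0865]
ee_rot: [0.0, 0.995, 0.096, 0.0]
contact_force: [1.2, 1.1, 5.9]
opening: 0.127
gripper_force: 59.7
```

{"name": "jog_arm", "arguments": {
  "motion": [
    [9,-1,-0.2,0,0],
    [9,-2,-0.4,0,0],
    [9,-2,-0.4,0,0],
    [9,-2,-0.4,0,0]
  ]
}}

```text
time_s: 8.15
tool_pos: [0.4953, -0.0367, 0.0865]
ee_rot: [0.0, 0.995, 0.096, 0.001]
contact_force: [4.9, 0.9, 3.9]
opening: 0.13
gripper_force: 59.4
```

{"name": "jog_arm", "arguments": {
  "motion": [
    [40,0,0,0,0],
    [40,0,0,0,0],
    [40,0,0,0,0],
    [40,0,0,0,0],
    [40,0,0,20,0],
    [40,0,0,50,0],
    [40,0,0,80,0],
    [40,0,0,110,0],
    [40,0,0,110,0],
    [40,0,0,110,0]
  ]
}}

```text
time_s: 9.15
tool_pos: [0.4944, -0.0365, 0.1965]
ee_rot: [0.0, 0.995, 0.096, 0.0]
contact_force: [-0.1, -0.3, -0.9]
opening: 0.473
gripper_force: 0.0
```

Run:
```python
from h import *
s=state();print(s['tool_pos'],s['contact_force'])
i,d=capture('wrist');P=cloud('wrist',d);cv2.imwrite('pics/w3.png',cv2.resize(i[:320,160:640],(800,533)))
b=(.55,.66,-.07,.05)
print('bar',rect(P,.112,.13,b))
print('tab',rect(P,.098,.106,(.45,.515,-.08,.05)))
T=P.reshape(-1,3);h=i.min(2)>150
print('tray',rect(np.where(h[...,None],P,np.nan),-.01,.03,(.38,.6,-.42,-.2)))
print('rim',rect(P,.012,.024,(.38,.6,-.42,-.2)))
i,d=capture('scene');P=cloud('scene',d);print('scene tray',rect(np.where((i.min(2)>130)[...,None],P,np.nan),-.01,.03,(.38,.6,-.42,-.2)))
```

```text
[ 0.49435911 -0.03649277  0.19645988] [-0.05929117 -0.28349128 -0.90904021]
bar (1830, np.float64(0.1224), array([ 0.5951, -0.0167]), ((595.0325317382812, -16.822134017944336), (40.187843322753906, 12.424285888671875), 10.533890724182129))
tab (665, np.float64(0.1014), array([ 0.4967, -0.036 ]), ((496.1444396972656, -36.16947937011719), (25.705280303955078, 11.507999420166016), 10.713918685913086))
tray (12169, np.float64(0.0051), array([ 0.4847, -0.307 ]), ((479.5006103515625, -317.4976501464844), (139.9748077392578, 152.17767333984375), 2.1058738231658936))
rim (2362, np.float64(0.0161), array([ 0.4768, -0.2922]), ((483.93267822265625, -306.78759765625), (130.35791015625, 132.8614959716797), 2.437927007675171))
scene tray (1884, np.float64(0.0068), array([ 0.4817, -0.3068]), ((470.4100036621094, -303.541748046875), (163.1427459716797, 140.14895629882812), 2.7114224433898926))
```

View pics/w3.png

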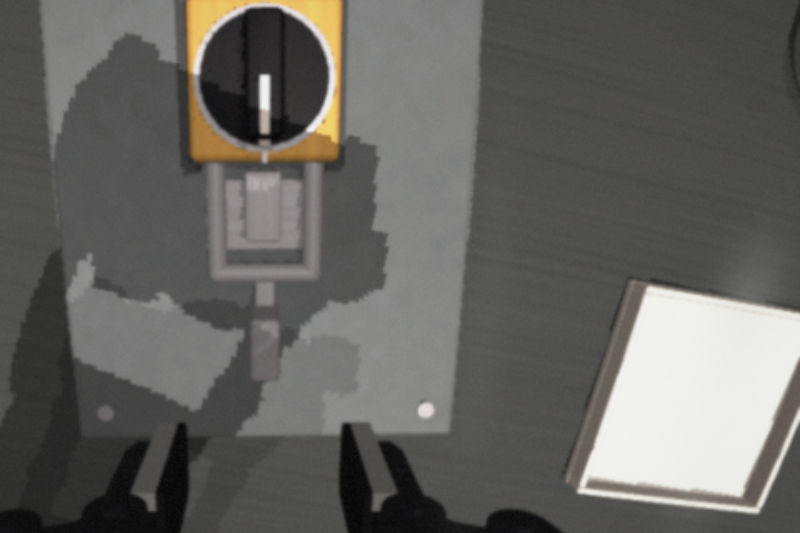

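The shackle is out and its bow (row 270) is clear of the hook (rows 172–248). I pull once more with firmer force to be sure it is at the stop.

{"name": "jog_arm", "arguments": {
  "motion": [
    [40,1,0,-30,0],
    [40,1,0,-60,0],
    [40,1,0,-90,0],
    [40,1,0,-110,0],
    [40,1,0,-110,0],
    [9,1,0,-110,0],
    [9,1,0,-110,0],
    [9,1,0,-110,0],
    [9,1,0,-110,0],
    [9,1,0,-110,0]
  ]
}}

```text
time_s: 10.25
tool_pos: [0.496, -0.0366, 0.0871]
ee_rot: [0.0, 0.995, 0.096, 0.001]
contact_force: [0.1, 0.4, 1.4]
opening: 0.125
gripper_force: 59.5
```

{"name": "jog_arm", "arguments": {
  "motion": [
    [9,0,0,0,0],
    [9,-1,-0.2,0,0],
    [9,-2,-0.4,0,0],
    [9,-3,-0.6,0,0],
    [9,-4,-0.8,0,0],
    [9,-4,-0.8,0,0],
    [9,-4,-0.8,0,0]
  ]
}}

```text
time_s: 10.95
tool_pos: [0.4954, -0.0372, 0.0869]
ee_rot: [0.001, 0.995, 0.096, 0.004]
contact_force: [14.5, 4.1, -7.0]
opening: 0.129
gripper_force: 58.5
```

The tool stopped dead at 495.4 against 14.5 N, so the shackle is at its stop. I ease off, release, and go to the dial bar.

{"name": "jog_arm", "arguments": {
  "motion": [
    [9,3,0.6,0,0],
    [9,3.5,0.7,0,0],
    [40,3.5,0.7,0,0],
    [40,3.5,0.7,0,0],
    [40,3.5,0.7,0,0],
    [40,3.5,0.7,0,0],
    [40,3.5,0.7,30,0],
    [40,3.5,0.7,65,0],
    [40,3.5,0.7,90,0],
    [40,3.5,0.7,90,0]
  ]
}}

```text
time_s: 11.95
tool_pos: [0.4967, -0.037, 0.1796]
ee_rot: [0.001, 0.995, 0.096, 0.003]
contact_force: [0.3, 0.1, -0.1]
opening: 0.469
gripper_force: 0.0
```

{"name": "jog_arm", "arguments": {
  "motion": [
    [40,35,7,0,0],
    [40,70,14,0,0],
    [40,100,20,0,0],
    [40,100,20,0,0],
    [40,100,20,0,0],
    [40,100,20,0,0]
  ]
}}

```text
time_s: 12.55
tool_pos: [0.5937, -0.0167, 0.1755]
ee_rot: [-0.0, 0.995, 0.096, -0.001]
contact_force: [0.5, 0.2, -0.1]
opening: 0.472
gripper_force: 0.0
```

Run:
```python
from h import *
s=state();print(s['tool_pos'],s['contact_force'])
i,d=capture('wrist');P=cloud('wrist',d);
print('bar',rect(P,.112,.13,(.55,.66,-.07,.05)))
print('tab',rect(P,.098,.106,(.45,.515,-.08,.05)))
```

```text
[ 0.5937185  -0.01665239  0.17553346] [ 0.54346209  0.19751594 -0.13504233]
bar (1674, np.float64(0.1234), array([ 0.598 , -0.0162]), ((595.9312133789062, -16.582359313964844), (40.03388595581055, 12.932875633239746), 11.242985725402832))
tab (523, np.float64(0.1023), array([ 0.4991, -0.0361]), ((497.4478454589844, -36.446067810058594), (26.318273544311523, 10.72642707824707), 10.668489456176758))
```

{"name": "jog_arm", "arguments": {
  "motion": [
    [40,2,0,-25,0],
    [40,2,0,-50,0],
    [40,2,0,-64,0],
    [40,2,0,-68,0],
    [40,2,0,-68,0],
    [40,2,0,-68,0]
  ]
}}

```text
time_s: 13.2
tool_pos: [0.5974, -0.0168, 0.1094]
ee_rot: [0.0, 0.995, 0.096, 0.001]
contact_force: [0.3, -0.2, 0.8]
opening: 0.465
gripper_force: 0.0
```

{"name": "jog_arm", "arguments": {
  "motion": [
    [9,0,0,0,0],
    [9,0,0,0,0],
    [9,0,0,0,0],
    [9,0,0,0,0],
    [9,0,0,0,0],
    [9,0,0,0,0],
    [9,0,0,0,0],
    [9,0,0,0,0]
  ]
}}

```text
time_s: 14.0
tool_pos: [0.5975, -0.0166, 0.1094]
ee_rot: [0.0, 0.995, 0.096, 0.001]
contact_force: [-1.2, 0.6, 5.5]
opening: 0.143
gripper_force: 59.2
```

{"name": "jog_arm", "arguments": {
  "motion": [
    [9,0,0,4,0],
    [9,0,0,8,0],
    [9,0,0,12,0],
    [9,0,0,16,0],
    [9,0,0,20,0],
    [9,0,0,20,0]
  ]
}}

```text
time_s: 14.6
tool_pos: [0.5972, -0.0167, 0.129]
ee_rot: [0.0, 0.995, 0.096, 0.0]
contact_force: [-0.0, -0.3, -4.7]
opening: 0.139
gripper_force: 58.5
```

The force of -4.7 N matches the lock's weight, so it is free. I lift further, then carry it to the tray.

{"name": "jog_arm", "arguments": {
  "motion": [
    [9,0,0,8,0],
    [9,0,0,18,0],
    [9,0,0,30,0],
    [9,0,0,42,0],
    [9,0,0,54,0],
    [9,0,0,64,0],
    [9,0,0,67,0],
    [9,0,0,67,0]
  ]
}}

```text
time_s: 15.4
tool_pos: [0.5972, -0.0166, 0.1959]
ee_rot: [0.0, 0.995, 0.096, 0.0]
contact_force: [-0.7, -1.1, -4.8]
opening: 0.138
gripper_force: 58.6
```

{"name": "jog_arm", "arguments": {
  "motion": [
    [9,-2,-5,0,0],
    [9,-6,-15,0,0],
    [9,-12,-30,0,0],
    [9,-19,-50,0,0],
    [9,-27,-70,0,0],
    [9,-35,-90,0,0],
    [9,-43,-110,0,0],
    [9,-51,-130,0,0],
    [9,-57,-145,0,0],
    [9,-59,-150,0,0]
  ]
}}

```text
time_s: 16.4
tool_pos: [0.537, -0.1687, 0.1952]
ee_rot: [0.0, 0.996, 0.095, -0.0]
contact_force: [-0.5, 0.5, -4.4]
opening: 0.137
gripper_force: 58.7
```

{"name": "jog_arm", "arguments": {
  "motion": [
    [9,-4,-10,0,0],
    [9,-10,-25,0,0],
    [9,-17,-45,0,0],
    [9,-25,-65,0,0],
    [9,-33,-85,0,0],
    [9,-41,-105,0,0],
    [9,-48,-123,0,0],
    [9,-52,-135,0,0],
    [9,-54,-140,0,0],
    [9,-54,-141,0,0]
  ]
}}

```text
time_s: 17.4
tool_pos: [0.4838, -0.3079, 0.1952]
ee_rot: [-0.0, 0.995, 0.096, -0.0]
contact_force: [0.1, -0.3, -4.1]
opening: 0.143
gripper_force: 58.7
```

{"name": "jog_arm", "arguments": {
  "motion": [
    [9,0,0,0,0],
    [9,0,0,0,0],
    [9,0,0,0,0],
    [9,0,0,0,0],
    [9,0,0,0,0],
    [9,0,0,0,0],
    [9,0,0,0,0]
  ]
}}

```text
time_s: 18.1
tool_pos: [0.484, -0.3076, 0.1953]
ee_rot: [0.0, 0.995, 0.096, 0.0]
contact_force: [-0.4, -0.3, -5.4]
opening: 0.143
gripper_force: 58.7
```

Run:
```python
from h import *
s=state();print(s['tool_pos'],s['contact_force'],s['gripper_force'])
i,d=capture('scene');j,_=capture('side')
P=cloud('scene',d)
print('lock',rect(P,.11,.19,(.42,.56,-.36,-.25)))
cv2.imwrite('pics/end.png',np.vstack([cv2.resize(i[150:300,100:400],(600,300)),cv2.resize(j[130:280,240:540],(600,300))]))
```

```text
[ 0.48404314 -0.30756731  0.19533789] [-0.3802649  -0.34436228 -5.37626931] 58.73223602771759
lock (543, np.float64(0.1683), array([ 0.4981, -0.3122]), ((467.5528869628906, -310.9263000488281), (100.49519348144531, 58.019447326660156), 11.471524238586426))
```

View pics/end.png

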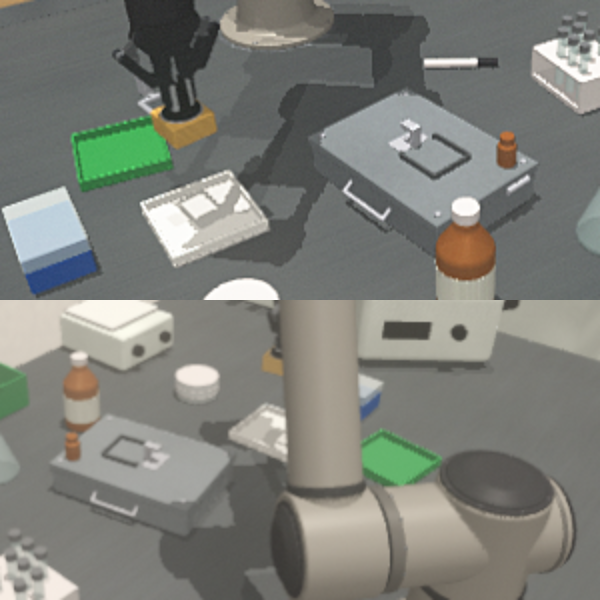

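The lock is held level and opened. By the measured positions it is over the white tray's middle, about 14 cm above it, and the other things are undisturbed.

```bash
python3 -c "
from station import *
print(hand_in())"
```

```text
the job is handed in; nothing more can be done
None
```

The lock was opened, lifted off the hasp and handed in held still and level about 14 cm above the middle of the white tray, at about 18 s of the 67 s allowed.

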